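# Take the dipping basket off its drip hook and seat it in the rinse tank

### The arm

A 7-joint arm with a two-finger parallel gripper is mounted at the origin on the work surface. World frame = base frame: x ahead of the robot, y to its left, z up, the work surface at z = 0. Lengths are in m, angles in rad, forces in N, time in s.
With the tool pointing down it reaches from about 0.425 to 0.925 m from the base axis. Payload 6.8 kg.
Tool frame: the origin (TCP) lies on the centre line of the jaws, within the pads' length; the fingertips stand ahead of it and the grasp point (between the pads) lies 11 mm behind it (r.tcp_to_tips is the z of the fingertips in the tool frame, in m); z points along the fingers, y is the line along which they close (so a half turn about z gives the same grasp; the last joint's range is limited). The gripper opens to 85 mm and grips with 20 to 120 N. Pads are 22 mm wide; open, the fingers measure 114 mm over their backs; the gripper's body (76 mm by 85 mm) begins 54 mm behind the grasp point. The pads swing forward as they close: fully open they stand 13 mm farther back than shut.
Start: joints at [1.195, 0.477, 0.022, 1.555, -0.011, 1.109, -0.083], TCP at [0.179, -0.651, 0.239] pointing down, gripper open.
Joint ranges: [-2.96, 2.96], [-0.34, 2.1], [-1.41, 1.46], [0.24, 2.44], [-1.37, 4.51], [0.17, 1.92], [-2.96, 2.96]. Speed limits (rad/s): [2.39, 2.39, 3.14, 3.14, 3.14, 3.14, 3.14].

### API

Orientations are given as a rotation vector (axis times angle).
In Python, from bench import r, optics gives the robot as it stands.
- The arm moves only by the shell command python3 -m creep 'ROWS' [FORCE]. ROWS is a JSON object whose one key "rows" holds a list of rows, each a list of 7 numbers: the shift along the tool's x, y, z in units of 25 mm (1.0 is 25 mm), then the turn, a rotation vector about the tool's x, y, z in units of 8 degrees (1.0 is 8 degrees), then the finger opening in mm, from 0 to 85.4. A call has 1 to 10 rows; each row is the pose to reach, as a shift and turn from the pose commanded when the call began, along the tool's axes at that moment; what a row does not reach only later rows make up. A row lasts 1/8 s, in which the tool goes at most 62.5 mm and 10.7 degrees, less where a joint would pass 70% of its speed; a pose out of reach is approached as far as the arm can. A call with a gripper value outside its range is refused whole. The fingers move at their own pace and stop on an object; FORCE is the grip in N (left out, the last holds). Time passes only in rows, so rows that repeat a pose let the fingers close. It gives the time, the measured TCP pose, the force, the opening and the grip force at its end, in the units of the state.
- r.get_obs(): the state, without advancing time (a new reading comes with each control period).
- optics.grab_frame(name): name is "scene" or "top" or "wrist"; returns a dict with "color" (384x512x3 uint8, blue, green, red), "K" (3x3 intrinsics, pixels), "dist_coeffs" ([k1, k2, p1, p2, k3] as OpenCV has them; the pictures are not rectified), "R" (3x3) and "t" (3): a world point X has camera coordinates R X + t. Camera axes: x right, y down, z forward; pixel columns grow to the right and rows downward; lengths in m; the calibration is good to about 2 mm. A picture is of the moment at which its call begins. There is no depth.
- r.hand_in(): hands the job in; it is judged then, once.
The state is a dict: "clock": time; "joints": joint angles; "qvel": joint speeds; "tau": joint torques, N m; "tcp_pos": TCP position; "orientation": TCP orientation; "contact_force": force on the tool from outside, world axes, zero at the start; "moment": the same for the moment, N m; "grip_width": finger opening in m; "gripper_force": force on a finger pad.
Only numpy, scipy, OpenCV 4.12 (cv2) and the standard library are available. Lean on these libraries where they do the work, as an engineer would, in place of code of your own. Each camera call takes 0.05 s, during which the arm holds its last target. There are 200 camera calls.

### The job

The small steel dipping basket of castings has dripped dry on the deep hook of the drip stand: ease it up until its bar is past the tip of the hook, draw it out through the gap under the keeper without forcing anything, and then set it gently into the round well of the rinse tank, fully home with its rim flat on the tank, and let go. The hook's depth is set by a thumbscrew and differs from day to day, so feel for the tip. Leave the jar, the brick and the wrench where they are.

Things in the scene. Friction and masses are not known exactly. Their poses are not given: they have to be found in the camera images.
- stand: Fixed steel drip stand. Origin on the bench straight below the hook; +x points to its column (14 mm square, 85 mm along +x, 206 mm high, the stand's highest part), -x is the way out of the hook, z up. Base plate 150 x 110 x 8 mm, x from -40 to +110 mm.
- stand_seat (a point): Where the basket's bar rests: on top of the stand's flat tongue, 136 mm above the bench. Same axes as the stand. The tongue is 12 mm wide (y) and runs from x=-7 mm back to the column; behind the bar is a backstop 16 mm high, front face at x=+8 mm.
- stand_lip (a point): Point on the inner face of the hook's upturned lip, level with the tongue's top, 8 mm from the seat along -x. Lip: two upright prongs 7 mm wide (y=+-11.5 mm), 5 mm thick, tips square-cut. The tips stand 18 to 48 mm above this point: the height is NOT measured and must be felt or seen. It is clamped and does not give.
- stand_keeper (a point): Point on the stand's column at 200 mm height, behind the keeper. The keeper is a flat bar 30 mm wide (y), 5 mm thick, from the column out to x=-13 mm; its underside is always 11 mm above the lip's tips (the way out is this gap), so its height is unmeasured as well. Lip and keeper are one piece; its lower arms lie 51 to 56 mm below the tips.
- basket: Loose steel dipping basket, 0.17 to 0.35 kg, hung on the hook, its underside 30 mm above the bench. Origin: centre of the underside, z up, axes as the stand's at the start. Cup 52 mm in diameter at the bottom, 60 mm from 28 mm up; flat rim 74 mm in diameter at 36 to 40 mm. Wire uprights (6 mm) at y=+-30 mm from the rim to a top wire at 180 mm; the hook passes between them.
- basket_bar (a point): Middle of the basket's hanging bar, on its axis, 110 mm above the basket's origin: a square bar, 8 x 8 mm, along y from upright to upright. On the tongue it is 140 mm above the bench.
- basket_tab (a point): Grip point in the wooden tab on the top wire, 200 mm above the basket's origin. The tab is 8 mm thick (x), 26 mm wide (y), from 180 to 214 mm height; pinch the tab across its 8 mm thickness (along the basket's x axis), from above.
- tank: Fixed rinse tank, a bench unit 120 x 120 x 55 mm with a brushed metal top, white casing and a dark panel on one side. Origin at the centre of its underside.
- tank_well (a point): Centre of the mouth of the tank's round well, level with the tank's top, 55 mm above the bench; the well is 64 mm in diameter, goes through to the bench and has a 2 mm chamfer. Seated, the rim of the basket lies on the tank's top and the basket's origin is 36 mm below this point; the basket may face any way.
- jar: Bystander: jar with a black cap, 48 mm in diameter, 58 mm high, origin at the centre of its underside.
- brick: Bystander: soldering brick 55 x 100 x 28 mm, origin at the centre of its underside.
- wrench: Bystander: small spanner about 130 mm long, lying on the bench, long axis x, origin at its middle, underside.

How it is judged:
On the way:
1. the basket's bar has been drawn out past the tip of the hook, still up at hook height and free of the stand (x of basket_bar in the frame of stand below -0.025 m and z of basket_bar in the frame of stand above 0.145 m and contact force between basket and stand below 0.3 N), for 0.1 s.
At the end, for the whole second after the job is handed in: The basket sits in the tank's well: its axis within 5 mm of the well's, its rim within 2.5 mm of lying on the tank's top, upright within 0.06 rad, at rest, released (horizontal distance between basket and tank_well below 0.005 m and z of basket in the frame of tank_well below -0.0335 m and angle between basket's own z axis and vertical below 0.06 rad and linear speed of basket below 0.02 m/s and contact force between basket and tank above 0.5 N); the robot touches nothing.
It fails at once if the basket, lifted off its seat (bar over 5 mm above its rest), is forced against the drip stand (more than 12 N) (contact force between basket and stand above 12 N and z of basket_bar in the frame of stand above 0.145 m).
It fails at once if the basket is knocked or pressed on the drip stand (more than 30 N) (contact force between basket and stand above 30 N).
It fails at once if the basket is rammed into the tank (more than 25 N) (contact force between basket and tank above 25 N).
It fails at once if the gripper pushes on the drip stand (more than 20 N) (contact force between any of the arm, the fingers and stand above 20 N).
It fails at once if a bystander is moved by more than 15 mm (distance of any of jar, brick, wrench from where it was at the start of the episode above 0.015 m).
It also fails if it takes over 72 s, if anything falls off the work surface, if the arm or the gripper's body presses on something with over 40 N, if the wrist force passes 120 N, or if a joint passes its speed limit or range.

## Working session

There is one attempt and no reset: what is moved stays moved. The work goes in short steps, Python scripts to look and compute and a shell command to move; the robot and the scene stay as the last step left them, time stands still between calls to the robot, and variables do not carry over. Pictures are saved under pics/ and viewed, at most 10 in all, crops included, and the job is handed in when it is done.

```bash
mkdir -p pics; ls; python3 - <<'E'
from bench import r, optics
import cv2,numpy as np
o=r.get_obs(); print(o['clock'],o['tcp_pos'],o['orientation'],o['grip_width'],r.tcp_to_tips)
for n in ("scene","top"):
    f=optics.grab_frame(n); cv2.imwrite(f"pics/{n}0.png",f["color"]); np.savez(f"{n}0.npz",**f)
    print(n,np.round(f["K"],1).tolist(),np.round(f["dist_coeffs"],3),np.round(f["R"],3).tolist(),np.round(f["t"],3), (-f["R"].T@f["t"]).round(3))
a=cv2.imread("pics/scene0.png");b=cv2.imread("pics/top0.png")
E
```

```text
pics
0.0 [ 0.17841893 -0.65040573  0.23829937] [-3.11169503e+00 -4.19184398e-01  6.35315187e-04] 0.08525646980980811 0.008
scene [[422.3, 0.0, 255.3], [0.0, 422.3, 190.3], [0.0, 0.0, 1.0]] [-0.054  0.     0.     0.     0.   ] [[0.787, 0.617, 0.003], [0.459, -0.583, -0.67], [-0.412, 0.529, -0.742]] [-0.43  -0.158  1.362] [ 0.971 -0.547  0.906]
top [[369.8, 0.0, 258.0], [0.0, 369.8, 197.6], [0.0, 0.0, 1.0]] [-0.101  0.     0.     0.     0.   ] [[-0.004, -0.999, 0.041], [-0.998, 0.002, -0.06], [0.06, -0.041, -0.997]] [-0.027  0.552  1.003] [0.491 0.013 1.034]
```

View pics/scene0.png

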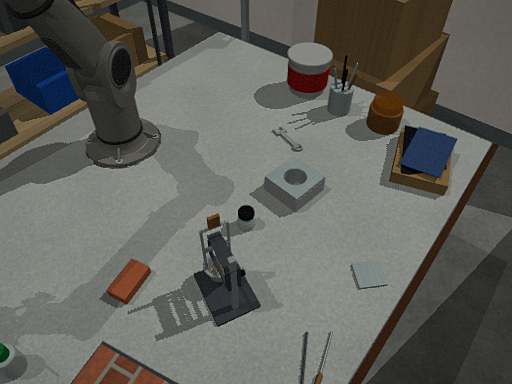

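View pics/top0.png

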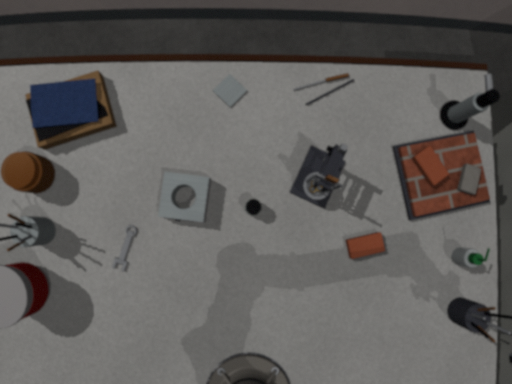

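The scene view shows the stand at about (225,280), the tab at (213,220), the tank at (295,182), the jar at (246,213), the brick at (128,280) and the wrench at (287,138). The top view shows the stand at (320,180), the well at (184,196), the jar at (254,207) and the brick at (366,245). I'll zoom in on these for measurement.

```bash
cat > h.py <<'E'
import numpy as np,cv2
def load(n): return dict(np.load(n))
def ray(f,p):
    u=cv2.undistortPoints(np.array([[p]],float),f["K"],f["dist_coeffs"])[0,0]
    d=f["R"].T@np.array([u[0],u[1],1]); return -f["R"].T@f["t"],d/np.linalg.norm(d)
def plane(f,p,z):
    c,d=ray(f,p); return c+d*(z-c[2])/d[2]
def tri(f,p,g,q):
    a,d=ray(f,p);b,e=ray(g,q)
    s=np.linalg.lstsq(np.c_[d,-e],b-a,rcond=None)[0]
    A,B=a+d*s[0],b+e*s[1]; return (A+B)/2,np.linalg.norm(A-B)
def proj(f,X): return cv2.projectPoints(np.array(X,float).reshape(-1,1,3),cv2.Rodrigues(f["R"])[0],f["t"],f["K"],f["dist_coeffs"])[0][:,0]
E
python3 - <<'E'
from h import *
T=load("top0.npz");S=load("scene0.npz")
for n,f in (("top",T),("scene",S)):
    c=f["color"]; h=cv2.cvtColor(c,cv2.COLOR_BGR2HSV)
    m=cv2.inRange(h,(8,110,50),(22,255,255))
    for k in cv2.connectedComponentsWithStats(m)[2:4] and range(1,cv2.connectedComponents(m)[0]):
        l,st,ce=cv2.connectedComponentsWithStats(m)[1:]
        if 8<st[k][4]<250: print(n,st[k],ce[k].round(1))
def crop(f,x,y,w,h,s): return cv2.resize(f["color"][y:y+h,x:x+w],None,fx=s,fy=s,interpolation=cv2.INTER_CUBIC)
a=crop(T,285,140,70,75,5); b=crop(S,185,205,80,120,5); 
out=np.zeros((600,760,3),np.uint8); out[:375,:350]=a; out[:600,355:755]=b
d=crop(T,150,160,70,70,3); out[380:590,:210]=d
cv2.imwrite("pics/crop1.png",cv2.convertScaleAbs(out,alpha=1.6))
E
```

```text
top [327  75  21   6  47] [336.5  77.3]
top [468 134   8   9  31] [471.3 137.7]
top [400 148   8   9  36] [403.4 151.8]
top [326 175  12   7  43] [331.9 178. ]
top [480 175   5   8  21] [481.4 178.6]
top [407 182  10  17  67] [411.7 189.8]
top [453 187  36  19 229] [469.3 197.1]
scene [109   0   8   4  13] [113.1   1.2]
scene [93  2 11  9 23] [98.6  6.8]
scene [104   3   6   4  11] [106.5   4.1]
scene [87 11  6  4 10] [89.2 12.5]
scene [22 33  6  5 11] [24.6 35.6]
scene [32 33  5  6 10] [33.7 35.4]
scene [23 39  9  4 11] [26.9 40.3]
scene [138  39   5   8  11] [140.   42.4]
scene [ 0 43 12 11 27] [ 4.  47.8]
scene [ 7 44  8  7 15] [10.5 47.5]
scene [15 44  6  3 10] [17.1 44.7]
scene [146  49   3  10  11] [146.9  53.8]
scene [139  51   7   8  21] [141.5  54.5]
scene [144  57   6   6  11] [146.2  60. ]
scene [150  57   7   5  14] [152.9  59.1]
scene [162  58   6   5  11] [164.3  59.9]
scene [142  67  10   8  16] [146.4  70.6]
scene [136  73   5   5   9] [138.   75.6]
scene [ 3 87 20 22 71] [14.  96.2]
scene [423  87   5   7  12] [425.4  90.2]
scene [19 95 51 21 97] [ 40.2 106.8]
scene 
[... 464 characters left out ...]
1  10  13  41] [454.3 216.7]
scene [207 214  12  15  79] [211.9 220. ]
scene [445 223   7   6  13] [448.  225.8]
scene [442 228   8   9  29] [445.  232.4]
scene [422 238  22  33 121] [433.1 252.7]
scene [219 264   5   7  11] [221.3 266.8]
scene [405 292   7  10  15] [408.3 296.5]
scene [397 303  10   8  22] [401.3 306.8]
scene [384 320  12   8  20] [389.8 323.5]
scene [385 326   8   4  12] [388.7 327.2]
scene [381 332   9   7  17] [384.1 334.5]
scene [379 340   5   4   9] [381.3 341.3]
scene [374 343   7   5  16] [376.4 344.9]
scene [114 355  25  19 219] [125.9 363.9]
scene [368 355   6   6  12] [371.1 357.3]
scene [365 362   9   8  19] [368.3 364.6]
scene [315 373   7  11  53] [318.4 378.5]
```

View pics/crop1.png

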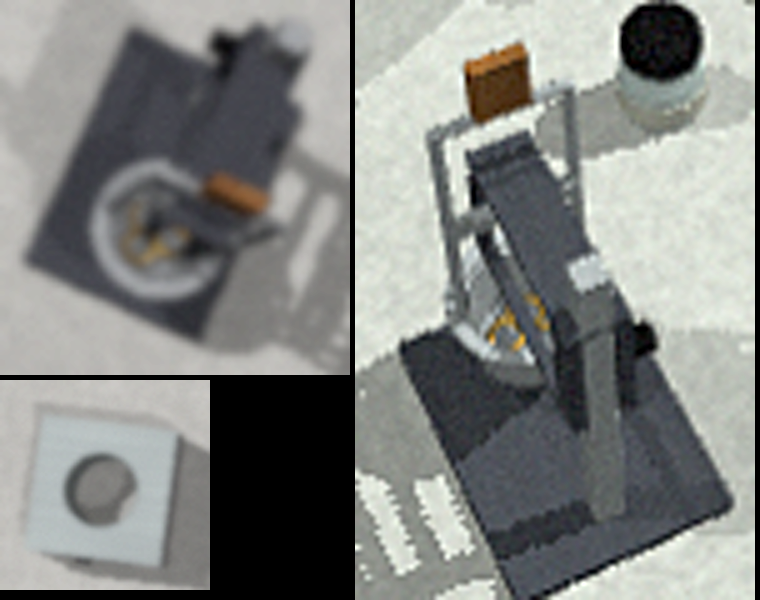

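The crop shows the tab, top (237,190) and scene (497,80) in crop pixels, the plate corners, the column cap, and the tank square with its well at (100,490). Keeper and lip are seen end on, above and in front of the bar. Next I compute poses.

```bash
python3 - <<'E'
from h import *
T=load("top0.npz");S=load("scene0.npz")
ct=lambda x,y:(285+x/5-.4,140+y/5-.4); cs=lambda x,y:(185+(x-355)/5-.4,205+y/5-.4); ck=lambda x,y:(150+x/3-.33,160+(y-380)/3-.33)
# plate corners at z .008
P=[plane(T,ct(*p),.008) for p in ((135,25),(25,260),(197,343))]
Q=[plane(S,cs(*p),.008) for p in ((402,347),(733,510),(522,600))]
print("plate top",np.round(P,4).tolist(),"scene",np.round(Q,4).tolist())
print("lens",np.linalg.norm(P[0]-P[1]),np.linalg.norm(P[1]-P[2]),np.linalg.norm(Q[0]-Q[2]),np.linalg.norm(Q[2]-Q[1]))
for A,B,n in ((P[1],P[0],'P'),(Q[0],Q[2],'Q')): print(n,"yaw",np.degrees(np.arctan2(*(B-A)[[1,0]])))
print("col cap",tri(T,ct(290,38),S,cs(590,271)), plane(T,ct(290,38),.206))
# tab: minAreaRect top
m=cv2.inRange(cv2.cvtColor(T["color"],cv2.COLOR_BGR2HSV),(8,110,50),(22,255,255)); m[:165]=0;m[190:]=0;m[:,:320]=0;m[:,345:]=0
k=cv2.findContours(m,0,1)[0]; print(cv2.minAreaRect(np.vstack(k)))
print("tab top pln",plane(T,(331.9,178),.236), plane(T,ct(237,189),.244),"tri",tri(T,(331.9,178),S,(211.9,220)))
# tab ends along y at top (crop edge points)
a,b=plane(T,ct(206,180),.244),plane(T,ct(268,201),.244); print("tab ends",a,b,np.linalg.norm(a-b),np.degrees(np.arctan2(*(b-a)[[1,0]])))
c=[plane(T,ck(*p),.055) for p in ((36,404),(178,434),(163,566),(27,549))]
print("tank",np.round(c,4).tolist(),np.mean(c,0),[np.linalg.norm(c[i]-c[i-1]) for i in range(4)],"well",plane(T,ck(100,490),.055))
E
```

```text
plate top [[0.7024, -0.1812, 0.008], [0.5687, -0.117, 0.008], [0.522, -0.2137, 0.008]] scene [[0.5253, -0.2158, 0.008], [0.7045, -0.1842, 0.008], [0.6571, -0.2772, 0.008]]
lens 0.14822012111231653 0.10748377812212312 0.1454922019049393 0.10442537955371933
P yaw -25.658203272929665
Q yaw -24.979041300602663
col cap (array([ 0.65657217, -0.21682245,  0.20296981]), np.float64(0.0006327691693300754)) [ 0.65620449 -0.21577388  0.206     ]
((331.8000183105469, 177.90000915527344), (11.180339813232422, 3.5777084827423096), 26.56505012512207)
tab top pln [ 0.58140517 -0.18192182  0.236     ] [ 0.58181272 -0.18020967  0.244     ] tri (array([ 0.58035925, -0.18398057,  0.23288588]), np.float64(0.003802184910281171))
tab ends [ 0.58571164 -0.16657123  0.244     ] [ 0.57659447 -0.19386161  0.244     ] 0.028773040408344084 -108.47345059555859
tank [[0.6295, 0.2295, 0.055], [0.6025, 0.1034, 0.055], [0.486, 0.1161, 0.055], [0.5011, 0.2359, 0.055]] [0.55475279 0.17124815 0.055     ] [np.float64(0.128527093664583), np.float64(0.12898676440748916), np.float64(0.11721845867757881), np.float64(0.12072306297635335)] well [0.5529629  0.17192601 0.055     ]
```

```bash
cat > rel.py <<'E'
import sys
from h import *
from bench import r
from scipy.spatial.transform import Rotation as Ro
def rel(p,yaw,flip=0):  # tool y along world yaw, z down -> row numbers
    o=r.get_obs(); R=Ro.from_rotvec(o["orientation"]).as_matrix()
    z=np.array([0,0,-1.]); y=np.array([np.cos(yaw),np.sin(yaw),0])*(-1 if flip else 1); x=np.cross(y,z)
    G=np.c_[x,y,z]
    print("shift",np.round(R.T@(np.array(p)-o["tcp_pos"])/.025,3),"turn",np.round(np.degrees(Ro.from_matrix(R.T@G).as_rotvec())/8,3))
if __name__=="__main__":
    a=[float(v) for v in sys.argv[1:]]; rel(a[:3],np.radians(a[3]),int(a[4]))
E
python3 -c "
from bench import r
from scipy.spatial.transform import Rotation as Ro
print(Ro.from_rotvec(r.get_obs()['orientation']).as_matrix().round(3))"
for f in 0 1; do python3 rel.py .581 -.183 .330 -25.3 $f; done
```

```text
[[ 0.964  0.265 -0.001]
 [ 0.265 -0.964  0.002]
 [-0.    -0.002 -1.   ]]
shift [ 20.475 -13.776  -3.642] turn [-1.200e-02 -5.000e-03 -6.169e+00]
shift [ 20.475 -13.776  -3.642] turn [-6.0000e-03  1.4000e-02  1.6331e+01]
```

```bash
python3 -m creep '{"rows":[[0,0,-2,0,0,0,85],[2,-1.3,-3.64,0,0,-1,85],[20.48,-13.78,-3.64,0,0,-6.17,85],[20.48,-13.78,-3.64,0,0,-6.17,85],[20.48,-13.78,-3.64,0,0,-6.17,85],[20.48,-13.78,-3.64,0,0,-6.17,85],[20.48,-13.78,-3.64,0,0,-6.17,85],[20.48,-13.78,-3.64,0,0,-6.17,85],[20.48,-13.78,-3.64,0,0,-6.17,85],[20.48,-13.78,-3.64,0,0,-6.17,85]]}'
```

```text
clock: 1.35
tcp_pos: [0.5392, -0.2316, 0.3295]
orientation: [-2.654, -1.68, 0.001]
contact_force: [-0.2, -0.9, 0.5]
grip_width: 0.085
gripper_force: 0.0
```

```bash
python3 rel.py .581 -.183 .330 -25.3 0
```

```text
shift [ 2.47   0.679 -0.023] turn [-0.002  0.002 -0.003]
```

```bash
python3 -m creep '{"rows":[[2.47,0.68,0,0,0,0,85],[2.47,0.68,0,0,0,0,85],[2.47,0.68,0,0,0,0,85]]}'; python3 - <<'E'
from h import *
from bench import r,optics
from scipy.spatial.transform import Rotation as Ro
o=r.get_obs();print(o['tcp_pos'],o['joints'])
W=optics.grab_frame("wrist");np.savez("w1.npz",**W)
print((-W["R"].T@W["t"]).round(4),proj(W,[[.581,-.183,.244],[.581,-.183,.13]]).round(1))
cv2.imwrite("pics/w1.png",cv2.convertScaleAbs(W["color"],alpha=1.4))
E
```

```text
clock: 1.72
tcp_pos: [0.5799, -0.1847, 0.329]
orientation: [-2.653, -1.681, 0.002]
contact_force: [-0.2, -1.0, 0.3]
grip_width: 0.0849
gripper_force: 0.0
[ 0.57987148 -0.18469899  0.32903887] [ 0.5186892   0.32989509 -0.40688054  1.58651219  0.13569578  1.25446384
 -0.35204883]
[ 0.6137 -0.1132  0.4631] [[256.  202.2]
 [255.9 170.7]]
```

View pics/w1.png

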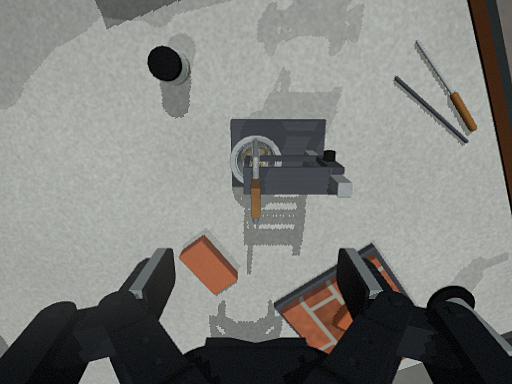

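The wrist view shows the tab upright at (255,199), against a prediction of (256,202). It sits midway between the fingers and is aligned with them, so I go down.

```bash
python3 rel.py .581 -.183 .219 -25.3 0; python3 - <<'E'
from h import *
W=load("w1.npz");h=cv2.cvtColor(W["color"],cv2.COLOR_BGR2HSV);m=cv2.inRange(h,(8,110,40),(22,255,255));m[:170]=0;m[228:]=0;m[:,:245]=0;m[:,268:]=0
ys,xs=np.where(m);print(xs.min(),xs.max(),ys.min(),ys.max(),xs.mean(),ys.mean())
for v in (ys.min(),ys.max()): print(plane(W,(xs.mean(),v),.244),plane(W,(xs.mean(),v),.212))
E
```

```text
shift [0.132 0.012 4.406] turn [-0.006  0.008 -0.01 ]
251 259 179 217 255.04610951008647 198.0893371757925
[ 0.58870141 -0.16493328  0.244     ] [ 0.58504995 -0.17248439  0.212     ]
[ 0.57471331 -0.19445595  0.244     ] [ 0.56901924 -0.20631808  0.212     ]
```

```bash
python3 -m creep '{"rows":[[0.1,0,2,0,0,0,85],[0.1,0,3.5,0,0,0,85],[0.1,0,4.1,0,0,0,85],[0.1,0,4.4,0,0,0,85],[0.1,0,4.4,0,0,0,85],[0.1,0,4.4,0,0,0,85]]}' 40; python3 -m creep '{"rows":[[0,0,0,0,0,0,0],[0,0,0,0,0,0,0],[0,0,0,0,0,0,0],[0,0,0,0,0,0,0],[0,0,0,0,0,0,0],[0,0,0,0,0,0,0],[0,0,0,0,0,0,0],[0,0,0,0,0,0,0]]}' 60
```

```text
clock: 2.52
tcp_pos: [0.5821, -0.1825, 0.2211]
orientation: [2.653, 1.68, 0.003]
contact_force: [-0.1, 0.2, 0.7]
grip_width: 0.0849
gripper_force: 0.0
clock: 3.52
tcp_pos: [0.5812, -0.1822, 0.2198]
orientation: [-2.654, -1.681, 0.0]
contact_force: [-1.8, 0.8, 3.5]
grip_width: 0.0072
gripper_force: 58.9
```

```bash
python3 - <<'E'
from h import *
S=load("scene0.npz");W=load("w1.npz")
e=np.array([.904,-.427,0]);n=np.array([.427,.904,0]);o=np.array([.581,-.183,0])
for zt in range(164,206,6):
    P=[o-.013*e+s*.015*n+[0,0,zt/1000] for s in(-1,1)]
    p=proj(S,P); print(zt,((p+.4-[185,205])*5+[355,0]).round(0).tolist(),proj(W,P).round(1).tolist())
m=np.zeros((560,800,3),np.uint8)
a=cv2.resize(W["color"][115:215,225:360],None,fx=5.5,fy=5.5,interpolation=cv2.INTER_CUBIC)
cv2.imwrite("pics/w1c.png",cv2.convertScaleAbs(a,alpha=2.2))
E
```

```text
164 [[467.0, 166.0], [531.0, 141.0]] [[244.1, 191.0], [243.8, 164.2]]
170 [[465.0, 158.0], [530.0, 133.0]] [[243.9, 192.6], [243.5, 165.4]]
176 [[464.0, 150.0], [529.0, 124.0]] [[243.7, 194.3], [243.3, 166.6]]
182 [[463.0, 141.0], [528.0, 116.0]] [[243.5, 196.1], [243.1, 167.9]]
188 [[462.0, 133.0], [527.0, 107.0]] [[243.2, 197.9], [242.8, 169.2]]
194 [[461.0, 124.0], [526.0, 99.0]] [[243.0, 199.8], [242.5, 170.5]]
200 [[459.0, 116.0], [525.0, 90.0]] [[242.7, 201.8], [242.3, 172.0]]
```

View pics/w1c.png

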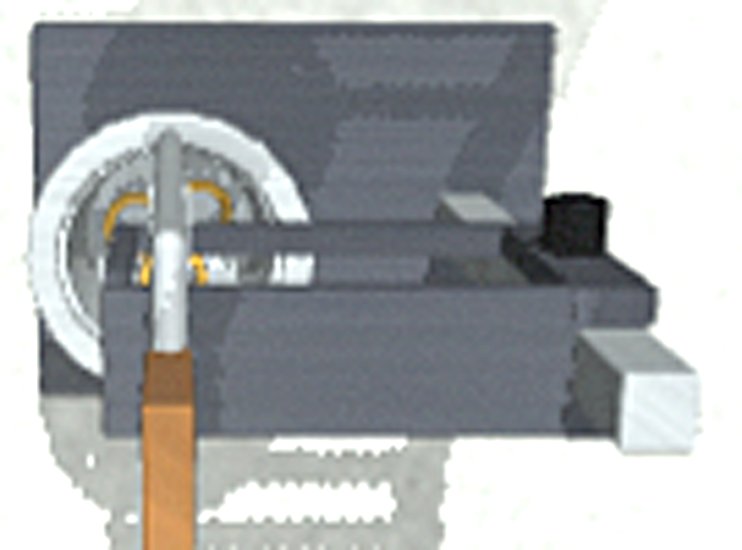

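The crop shows the keeper's long edges at rows 167 and 194. This puts its top at about 175 mm, so the tips are near 158 mm. I expect to meet the keeper after about 25±4 mm of lift, so I lift 14 mm and then feel.

```bash
python3 -m creep '{"rows":[[0,0,-0.04,0,0,0,0],[0,0,-0.1,0,0,0,0],[0,0,-0.2,0,0,0,0],[0,0,-0.3,0,0,0,0],[0,0,-0.4,0,0,0,0],[0,0,-0.5,0,0,0,0],[0,0,-0.56,0,0,0,0],[0,0,-0.56,0,0,0,0],[0,0,-0.56,0,0,0,0]]}'; python3 -m creep '{"rows":[[0,0,-0.04,0,0,0,0],[0,0,-0.08,0,0,0,0],[0,0,-0.12,0,0,0,0],[0,0,-0.12,0,0,0,0]]}'
```

```text
clock: 4.65
tcp_pos: [0.5812, -0.1822, 0.2336]
orientation: [-2.654, -1.681, 0.0]
contact_force: [0.7, 0.6, -3.4]
grip_width: 0.0068
gripper_force: 58.3
clock: 5.15
tcp_pos: [0.5814, -0.1822, 0.2368]
orientation: [2.654, 1.681, 0.0]
contact_force: [0.4, 0.2, -3.0]
grip_width: 0.0069
gripper_force: 58.3
```

```bash
python3 -m creep '{"rows":[[0,0,-0.03,0,0,0,0],[0,0,-0.06,0,0,0,0],[0,0,-0.08,0,0,0,0],[0,0,-0.08,0,0,0,0]]}'|egrep 'tcp|cont';python3 -m creep '{"rows":[[0,0,-0.02,0,0,0,0],[0,0,-0.04,0,0,0,0],[0,0,-0.04,0,0,0,0]]}'|egrep 'tcp|cont'; python3 -m creep '{"rows":[[0,0,-0.02,0,0,0,0],[0,0,-0.04,0,0,0,0],[0,0,-0.04,0,0,0,0]]}'|egrep 'tcp|cont'
```

```text
tcp_pos: [0.5813, -0.1823, 0.2387]
contact_force: [0.3, 0.3, -3.0]
tcp_pos: [0.5813, -0.1823, 0.2397]
contact_force: [-0.2, -0.1, -2.9]
tcp_pos: [0.5813, -0.1823, 0.2407]
contact_force: [-0.1, -1.1, -2.1]
```

```bash
python3 -m creep '{"rows":[[0,0,-0.02,0,0,0,0],[0,0,-0.03,0,0,0,0],[0,0,-0.03,0,0,0,0]]}'|egrep 'tcp|cont';python3 -m creep '{"rows":[[0,0,-0.02,0,0,0,0],[0,0,-0.03,0,0,0,0],[0,0,-0.03,0,0,0,0]]}'|egrep 'tcp|cont'
```

```text
tcp_pos: [0.5813, -0.1823, 0.2414]
contact_force: [0.2, -0.3, -3.0]
tcp_pos: [0.5813, -0.1823, 0.2422]
contact_force: [-0.1, 0.6, -2.9]
```

```bash
python3 -m creep '{"rows":[[0,0,-0.02,0,0,0,0],[0,0,-0.03,0,0,0,0],[0,0,-0.03,0,0,0,0]]}'|egrep 'tcp|cont'
```

```text
tcp_pos: [0.5813, -0.1822, 0.2429]
contact_force: [0.6, 0.8, -2.5]
```

```bash
python3 -m creep '{"rows":[[0,0,-0.02,0,0,0,0],[0,0,-0.02,0,0,0,0]]}'|egrep 'tcp|cont'
```

```text
tcp_pos: [0.5813, -0.1823, 0.2435]
contact_force: [0.0, -0.6, -2.7]
```

```bash
python3 -m creep '{"rows":[[0,0,-0.02,0,0,0,0],[0,0,-0.02,0,0,0,0]]}'|egrep 'tcp|cont'
```

```text
tcp_pos: [0.5813, -0.1823, 0.244]
contact_force: [0.1, 0.5, -2.8]
```

```bash
python3 -m creep '{"rows":[[0,0,-0.02,0,0,0,0],[0,0,-0.02,0,0,0,0]]}'|egrep 'tcp|cont'
```

```text
tcp_pos: [0.5812, -0.1822, 0.2442]
contact_force: [0.2, 0.2, -4.9]
```

```bash
python3 -m creep '{"rows":[[0,0,-0.02,0,0,0,0],[0,0,-0.02,0,0,0,0]]}'|egrep 'tcp|cont'
```

```text
tcp_pos: [0.5811, -0.1822, 0.2442]
contact_force: [1.2, -0.2, -10.3]
```

Contact with the keeper is at TCP z = 0.2441, a lift of 24.3 mm, which matches the camera estimate. I back down to the middle of the 3 mm slack.

```bash
python3 -m creep '{"rows":[[0,0,0.05,0,0,0,0],[0,0,0.1,0,0,0,0],[0,0,0.1,0,0,0,0],[0,0,0.1,0,0,0,0]]}'|egrep 'tcp|cont'
```

```text
tcp_pos: [0.5814, -0.1822, 0.2427]
contact_force: [1.1, 0.5, -2.5]
```

```bash
python3 -m creep '{"rows":[[0,-0.04,0,0,0,0,0],[0,-0.08,0,0,0,0,0],[0,-0.12,0,0,0,0,0],[0,-0.12,0,0,0,0,0]]}'|egrep 'tcp|cont'
```

```text
tcp_pos: [0.5785, -0.1809, 0.2424]
contact_force: [-0.9, 0.2, -2.0]
```

```bash
python3 -m creep '{"rows":[[0,-0.04,0,0,0,0,0],[0,-0.08,0,0,0,0,0],[0,-0.12,0,0,0,0,0],[0,-0.12,0,0,0,0,0]]}'|egrep 'tcp|cont'
```

```text
tcp_pos: [0.5758, -0.1796, 0.2424]
contact_force: [-0.7, 0.4, -2.5]
```

```bash
python3 -m creep '{"rows":[[0,-0.04,0,0,0,0,0],[0,-0.08,0,0,0,0,0],[0,-0.08,0,0,0,0,0]]}'|egrep 'tcp|cont'
```

```text
tcp_pos: [0.574, -0.1788, 0.2424]
contact_force: [0.0, 0.1, -2.7]
```

8 mm out with no side force, so the bar is over the tips. I go on out.

```bash
python3 -m creep '{"rows":[[0,-0.08,0,0,0,0,0],[0,-0.16,0,0,0,0,0],[0,-0.24,0,0,0,0,0],[0,-0.32,0,0,0,0,0],[0,-0.4,0,0,0,0,0],[0,-0.4,0,0,0,0,0]]}'|egrep 'tcp|cont'
```

```text
tcp_pos: [0.5649, -0.1745, 0.2424]
contact_force: [-0.3, -0.9, -2.1]
```

```bash
python3 -m creep '{"rows":[[0,-0.1,0,0,0,0,0],[0,-0.2,0,0,0,0,0],[0,-0.35,0,0,0,0,0],[0,-0.5,0,0,0,0,0],[0,-0.65,0,0,0,0,0],[0,-0.8,0,0,0,0,0],[0,-0.8,0,0,0,0,0],[0,-0.8,0,0,0,0,0]]}'|egrep 'tcp|cont'
```

```text
tcp_pos: [0.547, -0.1661, 0.2425]
contact_force: [-0.2, 0.1, -2.6]
```

```bash
python3 rel.py .555 .1715 .31 -25.3 0;python3 -c "
from bench import r;print(r.get_obs()['joints'],r.get_obs()['clock'])"
```

```text
shift [12.344 -5.483 -2.702] turn [ 0.002 -0.    -0.   ]
[ 0.51799991  0.33612992 -0.41452683  1.78171363  0.15337062  1.05514615
 -0.39336526] 12.15
```

```bash
python3 -m creep '{"rows":[[0,-0.5,0,0,0,0,0],[0,-1.2,0,0,0,0,0],[0,-2,0,0,0,0,0],[0,-2.9,-0.1,0,0,0,0],[0,-3.2,-0.6,0,0,0,0],[0.5,-3.3,-1.4,0,0,0,0],[1.5,-3.4,-2.2,0,0,0,0],[2.8,-3.6,-2.7,0,0,0,0],[4.2,-3.8,-2.7,0,0,0,0],[5.6,-4.0,-2.7,0,0,0,0]]}'|egrep 'tcp|cont'; python3 rel.py .555 .1715 .31 -25.3 0
```

```text
tcp_pos: [0.5172, 0.0043, 0.3112]
contact_force: [0.6, -0.0, -2.4]
shift [ 6.694 -1.494  0.051] turn [ 0.014 -0.005 -0.003]
```

```bash
python3 -m creep '{"rows":[[1.3,-0.3,0,0,0,0,0],[2.6,-0.6,0,0,0,0,0],[3.9,-0.9,0,0,0,0,0],[5.1,-1.15,0,0,0,0,0],[6.1,-1.35,0,0,0,0,0],[6.6,-1.45,0,0,0,0,0],[6.7,-1.5,0,0,0,0,0],[6.7,-1.5,0,0,0,0,0]]}'|egrep 'tcp|cont'; python3 rel.py .555 .1715 .31 -25.3 0; python3 - <<'E'
from h import *
from bench import optics
for n in("top","scene","wrist"):
    f=optics.grab_frame(n);np.savez(n+"2.npz",**f)
T,S,W=[load(n+"2.npz") for n in("top","scene","wrist")]
out=np.zeros((600,800,3),np.uint8)
p=proj(T,[[.555,.17,.1]])[0].astype(int);q=proj(S,[[.555,.17,.12]])[0].astype(int)
print(p,q)
out[:400,:400]=cv2.resize(T["color"][p[1]-50:p[1]+50,p[0]-50:p[0]+50],(400,400))
out[:400,400:]=cv2.resize(S["color"][q[1]-70:q[1]+30,q[0]-50:q[0]+50],(400,400))
out[400:,250:516]=cv2.resize(W["color"],(266,200))
cv2.imwrite("pics/c2.png",cv2.convertScaleAbs(out,alpha=1.5))
E
```

```text
tcp_pos: [0.5541, 0.1697, 0.31]
contact_force: [0.0, 0.6, -2.0]
shift [ 0.079  0.003 -0.002] turn [ 0.002  0.005 -0.007]
[180 194] [297 159]
```

View pics/c2.png

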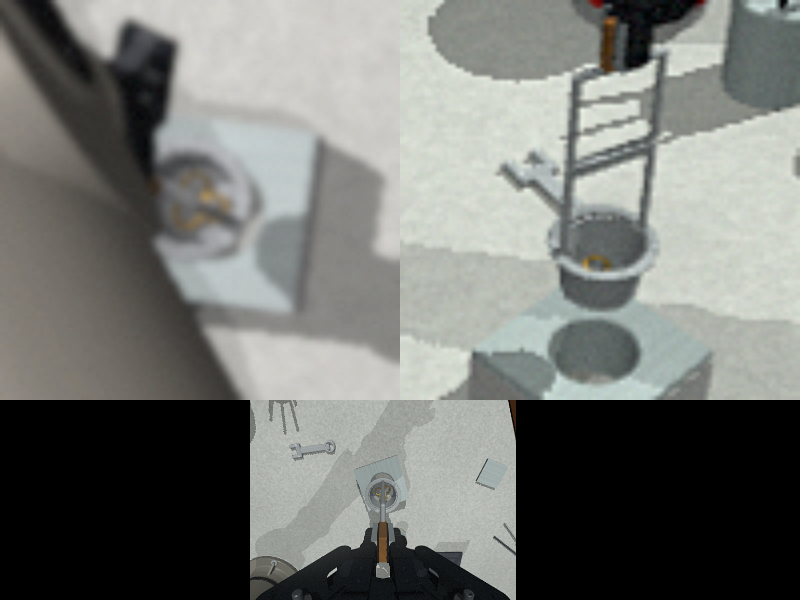

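The view shows the basket hanging upright above the well. In the scene crop the rim ellipse is at about (604,240) and the well at (594,349). I'll fit both ellipses.

```bash
python3 - <<'E'
from h import *
def well(f,g,lab):
    # the well: dark hole inside the tank top; flood on Otsu of local gray patch
    c=f["color"];p=proj(f,[[.554,.1715,.055]])[0];x,y=p.astype(int);w=26
    gray=cv2.cvtColor(c[y-w:y+w,x-w:x+w],cv2.COLOR_BGR2GRAY);gray=cv2.resize(gray,None,fx=4,fy=4,interpolation=cv2.INTER_CUBIC)
    roi=gray[40:168,40:168]; th,_=cv2.threshold(roi,0,255,cv2.THRESH_OTSU)
    m=(gray<th).astype(np.uint8); n,l,st,ce=cv2.connectedComponentsWithStats(m); k=l[104,104]
    k=k or 1+np.argmax(st[1:,4])
    ct=max(cv2.findContours((l==k).astype(np.uint8),0,1)[0],key=cv2.contourArea)
    for nm,E in(("ell",cv2.fitEllipse(cv2.convexHull(ct))),):
        q=(np.array(E[0])+.5)/4-.5+[x-w,y-w]; print(lab,th,nm,q.round(2),np.array(E[1])/4,E[2],"->",plane(f,q,.055).round(4))
    a=cv2.cvtColor(gray,cv2.COLOR_GRAY2BGR); cv2.drawContours(a,[ct],-1,(0,0,255),1); return a
T,S=load("top0.npz"),load("scene0.npz")
a=well(T,0,"top");b=well(S,0,"scene");
f=load("scene2.npz");b2=well(f,0,"scene2")
# rim in scene2: bright ring
p=proj(f,[[.5541,.1697,.160]])[0];print("rim pred",p, "r px",422*.037/1.05)
x,y=p.astype(int);c=cv2.cvtColor(f["color"][y-26:y+26,x-26:x+26],cv2.COLOR_BGR2GRAY)
c=cv2.cvtColor(cv2.resize(c,None,fx=4,fy=4,interpolation=cv2.INTER_CUBIC),cv2.COLOR_GRAY2BGR)
th=np.linspace(0,2*np.pi,60)
for dx in(0,):
    P=np.c_[.5541+.037*np.cos(th),.1697+.037*np.sin(th),0*th+.160]; q=((proj(f,P)-[x-26,y-26]+.5)*4).astype(int)
    c[q[:,1].clip(0,207),q[:,0].clip(0,207)]=(0,255,255)
cv2.imwrite("pics/fit.png",np.hstack([cv2.convertScaleAbs(k,alpha=1.3) for k in(a,b,c)]))
E
```

```text
top 92.0 ell [182.83 196.16] [24.1674099  24.91348648] 32.560394287109375 -> [0.5534 0.1724 0.055 ]
scene 100.0 ell [294.94 176.38] [16.46162987 23.15699768] 93.51688385009766 -> [0.5542 0.1694 0.055 ]
scene2 96.0 ell [291.87 187.07] [36.64830017 59.03544617] 82.74195861816406 -> [0.5706 0.1306 0.055 ]
rim pred [297.86036229 148.45934688] r px 14.87047619047619
```

View pics/fit.png

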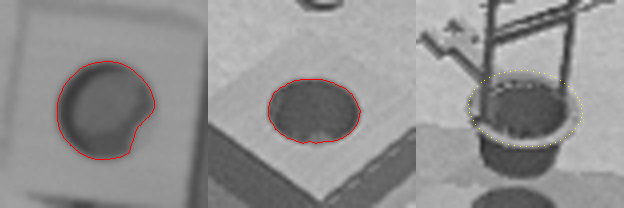

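Prediction and picture of the rim agree within about 1 px. The well from the two views is (0.5534,0.1724) and (0.5542,0.1694), mean about (0.554,0.171). I lower into the mouth and watch the forces.

```bash
python3 rel.py .554 .1708 .31 -25.3 0; python3 -m creep '{"rows":[[0.04,0,0.4,0,0,0,0],[0.04,0,1.2,0,0,0,0],[0.04,0,2,0,0,0,0],[0.04,-0.02,2.5,0,0,0,0],[0.04,-0.02,2.8,0,0,0,0],[0.04,-0.02,3.0,0,0,0,0],[0.04,-0.02,3.2,0,0,0,0],[0.04,-0.02,3.3,0,0,0,0],[0.04,-0.02,3.3,0,0,0,0]]}'|egrep 'tcp|cont'
```

```text
shift [ 0.042 -0.026 -0.002] turn [ 0.003  0.004 -0.011]
tcp_pos: [0.554, 0.1719, 0.2274]
contact_force: [-0.6, 0.4, -3.1]
```

```bash
python3 -m creep '{"rows":[[0,0,0.1,0,0,0,0],[0,0,0.2,0,0,0,0],[0,0,0.3,0,0,0,0],[0,0,0.3,0,0,0,0]]}'|egrep 'tcp|cont'
```

```text
tcp_pos: [0.5538, 0.1718, 0.2196]
contact_force: [-0.9, -0.7, -2.9]
```

```bash
python3 -m creep '{"rows":[[0,0,0.04,0,0,0,0],[0,0,0.08,0,0,0,0],[0,0,0.12,0,0,0,0],[0,0,0.12,0,0,0,0]]}'|egrep 'tcp|cont'
```

```text
tcp_pos: [0.5539, 0.1719, 0.2168]
contact_force: [0.2, 0.2, -2.1]
```

```bash
python3 -m creep '{"rows":[[0,0,0.04,0,0,0,0],[0,0,0.08,0,0,0,0],[0,0,0.08,0,0,0,0]]}'|egrep 'tcp|cont'
```

```text
tcp_pos: [0.5539, 0.1718, 0.2148]
contact_force: [-0.2, -0.5, -2.9]
```

```bash
python3 -m creep '{"rows":[[0,0,0.04,0,0,0,0],[0,0,0.08,0,0,0,0],[0,0,0.08,0,0,0,0]]}'|egrep 'tcp|cont'
```

```text
tcp_pos: [0.5539, 0.1718, 0.2128]
contact_force: [-0.1, 0.7, -2.6]
```

```bash
python3 -m creep '{"rows":[[0,0,0.04,0,0,0,0],[0,0,0.08,0,0,0,0],[0,0,0.08,0,0,0,0]]}'|egrep 'tcp|cont'
```

```text
tcp_pos: [0.5539, 0.1719, 0.2108]
contact_force: [-0.9, 0.2, -3.0]
```

Clean entry. Now the last 2 mm to the rim.

```bash
python3 -m creep '{"rows":[[0,0,0.02,0,0,0,0],[0,0,0.04,0,0,0,0],[0,0,0.06,0,0,0,0],[0,0,0.06,0,0,0,0]]}'|egrep 'tcp|cont'
```

```text
tcp_pos: [0.554, 0.1719, 0.2094]
contact_force: [-0.1, -1.0, -2.1]
```

```bash
python3 -m creep '{"rows":[[0,0,0.02,0,0,0,0],[0,0,0.03,0,0,0,0],[0,0,0.03,0,0,0,0]]}'|egrep 'tcp|cont'
```

```text
tcp_pos: [0.554, 0.172, 0.2088]
contact_force: [-0.0, -0.7, -1.1]
```

```bash
python3 -m creep '{"rows":[[0,0,0.02,0,0,0,0],[0,0,0.02,0,0,0,0]]}'|egrep 'tcp|cont'
```

```text
tcp_pos: [0.5542, 0.172, 0.2088]
contact_force: [-2.6, -1.2, 4.6]
```

Seated: the load reversed at TCP z = 0.2088, exactly the predicted height. I release and go straight up.

```bash
python3 -m creep '{"rows":[[0,0,-0.02,0,0,0,12],[0,0,-0.02,0,0,0,18],[0,0,-0.02,0,0,0,30],[0,0,-0.02,0,0,0,40],[0,0,-0.02,0,0,0,40],[0,0,-0.02,0,0,0,40]]}'; python3 -m creep '{"rows":[[0,0,-0.5,0,0,0,40],[0,0,-1.5,0,0,0,40],[0,0,-3,0,0,0,40],[0,0,-4,0,0,0,40],[0,0,-4,0,0,0,40],[0,0,-4,0,0,0,40]]}'; python3 - <<'E'
from h import *
from bench import optics
S=optics.grab_frame("scene");W=optics.grab_frame("wrist")
out=np.zeros((400,800,3),np.uint8)
out[:,:400]=cv2.resize(S["color"][100:220,235:355],(400,400),interpolation=cv2.INTER_CUBIC)
out[:300,400:]=cv2.resize(W["color"],(400,300))
cv2.imwrite("pics/end.png",cv2.convertScaleAbs(out,alpha=1.5))
E
```

```text
clock: 19.68
tcp_pos: [0.554, 0.1719, 0.2086]
orientation: [2.654, 1.681, 0.0]
contact_force: [0.4, -0.1, -0.4]
grip_width: 0.0397
gripper_force: 0.0
clock: 20.42
tcp_pos: [0.5537, 0.1717, 0.3083]
orientation: [2.654, 1.681, -0.001]
contact_force: [0.2, 0.5, 0.2]
grip_width: 0.04
gripper_force: 0.0
```

View pics/end.png

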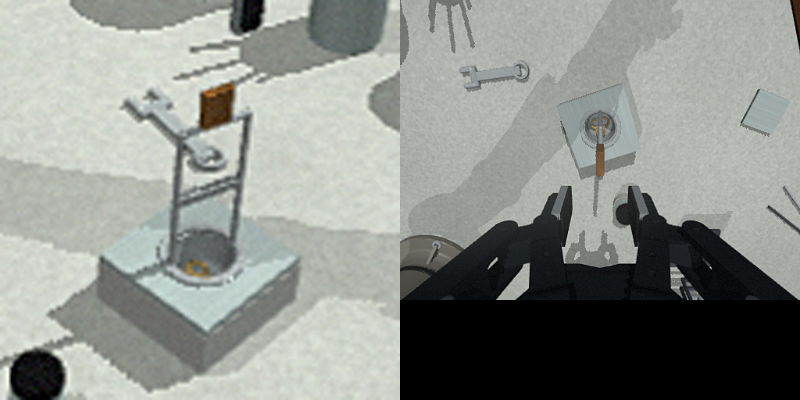

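The basket sits upright with its rim flat on the tank, at about (200,255) in the scene crop. The gripper is clear of it and the force reads zero.

```bash
python3 -c "
from bench import r;print(r.hand_in())"
```

```text
the job is handed in; nothing more can be done
None
```

The basket was eased off the hook, set into the tank's well with its rim flat and released, and the job was handed in at about 20.5 s; the jar, brick and wrench were not touched, and the hand-in returned no verdict.

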